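# Stack a round sensor module on the assembly stand

## Robot

A 7-joint arm with a two-finger parallel gripper is mounted at the origin on the work surface. World frame = base frame: x ahead of the robot, y to its left, z up, the work surface at z = 0. Lengths are in m, angles in rad, forces in N, time in s.
With the tool pointing down it reaches from about 0.4 to 0.85 m from the base axis. Payload 4.5 kg.
Tool frame: the origin (TCP) lies midway between the tips of the shut fingers; the grasp point (between the pads) lies 19 mm behind it; z points along the fingers, y is the line along which they close (so a half turn about z gives the same grasp; the last joint's range is limited). The gripper opens to 85 mm and grips with 20 to 120 N. Pads are 22 mm wide; open, the fingers measure 114 mm over their backs; the gripper's body (76 mm by 85 mm) begins 54 mm behind the grasp point. The pads swing forward as they close: fully open they stand 13 mm farther back than shut.
Start: joints at [-1.241, 0.689, -0.195, 1.565, 0.157, 0.902, -0.215], TCP at [0.182, 0.598, 0.231] pointing down, gripper open.
Joint ranges: [-3.01, 3.01], [-0.46, 2.08], [-1.47, 1.51], [0.13, 2.56], [-1, 4.14], [0.04, 2.09], [-2.66, 2.66]. Speed limits (rad/s): [2.57, 2.57, 3.14, 3.14, 3.14, 3.14, 3.14].

## Interface

Orientations are given as a rotation vector (axis times angle).
In Python, from plant import r, viewer gives the robot as it stands.
- The arm moves only by the tool jog_arm, never from a script. Its argument "deltas" is one flat list of numbers, 5 for each row, row after row: the shift along the tool's x, y, z in fractions of the full range, 1 being 750 mm, then the turn about the tool's z in shares of 180 degrees (1.0 is 180 degrees), then the finger opening in m, from 0 to 0.0854. In form: [dx, dy, dz, twist, claw, dx, dy, dz, twist, claw, ...]. A call has 1 to 10 rows; each row is the pose to reach, as a shift and turn from the pose commanded when the call began, along the tool's axes at that moment; what a row does not reach only later rows make up. A row lasts 1/12 s, in which the tool goes at most 41.7 mm and 7.16 degrees, less where a joint would pass 70% of its speed; a pose out of reach is approached as far as the arm can. A shift or turn number past 1, either way, is cut back to 1. A call with a gripper value outside its range is refused whole. The fingers move at their own pace and stop on an object; the grip force is fixed at half the most. Time passes only in rows, so rows that repeat a pose let the fingers close. It gives the time, the measured TCP pose, the force, the opening and the grip force at its end, in the units of the state.
- r.get_state(): the state, without advancing time (a new reading comes with each control period).
- viewer.capture(name): name is "scene" or "top"; returns a dict with "frame" (420x560x3 uint8, red, green, blue), "z_map" (420x560 float32, m along the optical axis (not along the pixel's ray), 0 where there is no reading), "fx", "fy", "cx", "cy" (pixels), "k1" (the pictures are not rectified: a ray, as slopes to the right and down, at radius r is drawn at 1 + k1 r^2 times it, then the intrinsics apply), "rvec" (rotation vector, rad) and "tvec" (3), from world to camera coordinates, as OpenCV has them. Camera axes: x right, y down, z forward; pixel columns grow to the right and rows downward; lengths in m; the calibration is good to about 2 mm. A picture is of the moment at which its call begins.
- r.sign_off(): hands the job in; it is judged then, once.
The state is a dict: "t": time; "joint_pos": joint angles; "dq": joint speeds; "effort": joint torques, N m; "eef_pos": TCP position; "ee_rot": TCP orientation; "force": force on the tool from outside, world axes, zero at the start; "torque": the same for the moment, N m; "grip_width": finger opening in m; "grasp_force": force on a finger pad.
Only numpy, scipy, OpenCV 4.12 (cv2) and the standard library are available. Lean on these libraries where they do the work, as an engineer would, in place of code of your own. Each camera call takes 0.05 s, during which the arm holds its last target. There are 200 camera calls.

## Task

Build up the round sensor module on the black assembly stand, from the bottom up and in this order: the blue battery pack on the stand's grey circle, then the green circuit board with the two black sockets (sockets upward), then the orange spacer ring, then the white cap. Set each part down gently, centred on the one below it, without dropping it or tipping it over, and let go of it before you fetch the next. Leave the bare green board and the red tin where they are.

Things in the scene. Friction and masses are not known exactly. Their poses are not given: they have to be found in the camera images.
- stand: assembly stand: fixed round black plate, 84 mm across, 12 mm high, a grey circle 60 mm across painted in the middle of its flat top. Origin: centre of its underside, on the bench (its top is 12 mm above the origin); z up.
- battery: battery pack: solid blue round block, 60 mm across, 24 mm high, flat top and bottom, a steel contact disc on top, about 90 g. Origin: centre of underside; z up; any yaw will do.
- board: fitted circuit board, 22 mm high, about 50 g: black foot 46 mm across from 0 to 8 mm up, green round board 60 mm across from 8 to 13 mm (grip this rim), on it two parallel black sockets, each 38 mm (y) by 8 mm (x), 34 mm apart centre to centre in x, flat tops at 22 mm that carry the next part. Starts sockets up. Origin: centre of underside; z up; any yaw will do.
- spacer: spacer ring: orange, 60 mm outside, hole 40 mm, 14 mm high, about 30 g. Origin: centre of underside; z up; any yaw will do.
- cap: cap: white disc 60 mm across and 14 mm high with a flat underside, in the middle of its top a black stub 18 mm across that rises from 14 to 30 mm, about 40 g. It starts stub upward. Origin: centre of underside; z up; any yaw will do.
- bare_board: bystander: bare green round board, 60 mm across, 4 mm thick, with pale lines and no sockets, lying flat; not to be moved. Origin: centre of its underside.
- tin: bystander: small red round tin with brown contents, 48 mm across, 22 mm high; not to be moved. Origin: centre of its underside.
There are look-alikes about, which are no part of the job. There is more than one size of the board; the job needs the smallest.

How it is judged:
By the outcome, as a careful person would: the job done as asked, in the order asked, and still so for the second after the job is handed in, with the robot touching nothing.
It also fails if it takes over 106 s, if anything falls off the work surface, if the arm or the gripper's body presses on something with over 40 N, if the wrist force passes 120 N, or if a joint passes its speed limit or range.

## Working session

There is one attempt and no reset: what is moved stays moved. The work goes in short steps, Python scripts to look and compute and a tool call to move; the robot and the scene stay as the last step left them, time stands still between calls to the robot, and variables do not carry over. Pictures are saved under pics/ and viewed, at most 14 in all, crops included, and the job is handed in when it is done.

Besides the shell and the picture viewer there is one more tool, called after ">>>" in YAML: its name, and indented under it one key for each argument. jog_arm: Moves the arm, as the interface text tells. Its arguments: {"type":"object","properties":{"deltas":{"type":"array","items":{"type":"number"}}},"required":["deltas"]}

```bash
mkdir -p pics; cat > h.py <<'E'
import numpy as np, cv2, pickle
from scipy.spatial.transform import Rotation as R
def save(n):
    from plant import viewer
    c=viewer.capture(n); pickle.dump(c,open(f'{n}.pkl','wb')); return c
def load(n): return pickle.load(open(f'{n}.pkl','rb'))
def dist(c): return np.array([c['k1'],0,0,0,0.])
def K(c): return np.array([[c['fx'],0,c['cx']],[0,c['fy'],c['cy']],[0,0,1.]])
def px2w(c,uv,z=None):
    """pixels -> world; by depth map, or on plane z"""
    uv=np.array(uv,float).reshape(-1,2)
    # k1 model: invert by iteration
    d=(uv-[c['cx'],c['cy']])/[c['fx'],c['fy']]; s=d.copy()
    for _ in range(30): s=d/(1+c['k1']*(s**2).sum(1,keepdims=True))
    ray=np.c_[s,np.ones(len(s))]; M=R.from_rotvec(np.ravel(c['rvec'])).as_matrix(); t=np.ravel(c['tvec'])
    o=-M.T@t; w=ray@M
    k=((z-o[2])/w[:,2]) if z is not None else c['z_map'][uv[:,1].round().astype(int),uv[:,0].round().astype(int)]
    return o+w*np.reshape(k,(-1,1))
def cloud(c):
    h,w=c['z_map'].shape; u,v=np.meshgrid(np.arange(w),np.arange(h))
    P=px2w(c,np.c_[u.ravel(),v.ravel()]).reshape(h,w,3); P[c['z_map']==0]=np.nan; return P
def w2px(c,p): return cv2.projectPoints(np.array(p,float).reshape(-1,1,3),np.ravel(c['rvec']),np.ravel(c['tvec']),K(c),dist(c))[0].reshape(-1,2)
E
python3 - <<'E'
from h import *
from plant import r
print(r.get_state())
for n in('scene','top'):
    c=save(n); cv2.imwrite(f'pics/{n}0.png',cv2.resize(c['frame'][:,:,::-1],(800,600),interpolation=cv2.INTER_CUBIC)); print(n,{k:v for k,v in c.items() if k not in('frame','z_map')})
E
```

```text
{'t': 0.0, 'joint_pos': array([-1.24119182,  0.69000842, -0.19453774,  1.56633159,  0.15724534,
        0.90249485, -0.21512956]), 'dq': array([-6.64402971e-04,  1.10425632e-03, -1.59186924e-03, -4.75648245e-04,
       -9.27744171e-05, -2.42233612e-04,  5.29497176e-04]), 'effort': array([ 6.03560056e-04, -5.39604986e+01, -1.26635425e+00, -1.58542997e+01,
        9.01378779e-03,  9.69167770e-03, -6.04672834e-06]), 'eef_pos': array([0.18202706, 0.59722986, 0.2304727 ]), 'ee_rot': array([-4.62868122e-01, -3.10710337e+00,  2.89812152e-03]), 'force': array([0.73319334, 0.9009851 , 0.21387539]), 'torque': array([-0.028538  ,  0.00337425,  0.0208565 ]), 'grasp_force': 0.0, 'grip_width': 0.08546417092270207}
scene {'fx': 412.76450241342053, 'fy': 412.76450241342053, 'cx': 274.00108713799403, 'cy': 205.31745279032248, 'k1': -0.08457276853505603, 'rvec': array([ 2.03391448,  1.65429299, -0.50746712]), 'tvec': array([-0.11002841, -0.46444987,  1.31459129])}
top {'fx': 458.9423525155622, 'fy': 458.9423525155622, 'cx': 278.8307074443602, 'cy': 209.30358479097526, 'k1': -0.07620527539361466, 'rvec': array([ 2.26128876, -1.92480484,  0.21628322]), 'tvec': array([-0.07981791,  0.59105199,  0.72185848])}
```

View pics/top0.png

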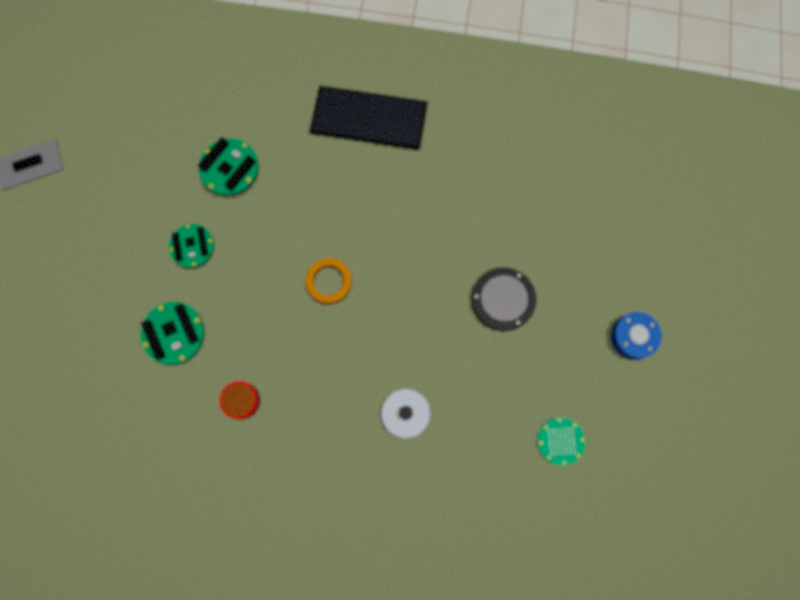

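View pics/scene0.png

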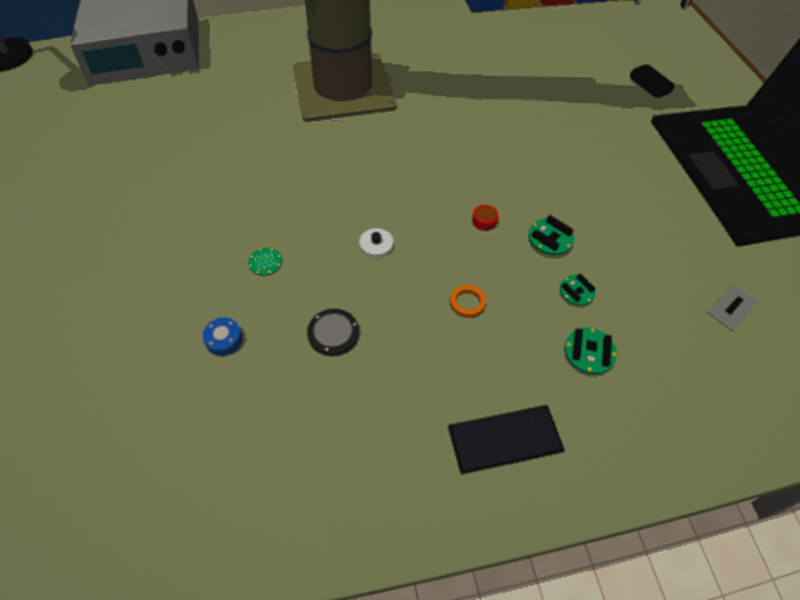

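The top view shows the stand at (504,299), battery (637,335), spacer (329,281), cap (406,413), tin (239,400) and bare board (562,442). There are three fitted boards, at (229,167), (191,246) and (172,333). The one at (191,246) looks smallest, so I'll measure all three and view a crop.

```bash
cat >> h.py <<'E'
OBJ=dict(battery=((637,335),.024),boardA=((229,167),.013),boardB=((191,246),.013),boardC=((172,333),.013),spacer=((329,281),.014),cap=((406,413),.014),stand=((504,299),.012),bare=((562,442),.004),tin=((239,400),.022))
def fit(c,center_px,ztop,half,dark=False):
    """circle of the top rim: foreground by colour difference from bench, hull on plane ztop"""
    u0,v0=np.round(center_px).astype(int); f=cv2.GaussianBlur(c['frame'],(3,3),0)
    y0,x0=max(v0-half,0),max(u0-half,0); w=f[y0:v0+half,x0:u0+half].astype(float)
    lab=cv2.cvtColor(w.astype(np.uint8),cv2.COLOR_RGB2LAB).astype(float)
    b=np.r_[lab[0],lab[-1],lab[:,0],lab[:,-1]]; m=(np.abs(lab-np.median(b,0)).max(2)>28).astype(np.uint8)
    n,L,s,cc=cv2.connectedComponentsWithStats(m); i=L[v0-y0-3:v0-y0+4,:].ravel(); 
    i=1+np.argmin(np.hypot(*(cc[1:]-[u0-x0,v0-y0]).T)+1e3*(s[1:,4]<60))
    cs=cv2.findContours((L==i).astype(np.uint8),cv2.RETR_EXTERNAL,cv2.CHAIN_APPROX_NONE)[0]; q=max(cs,key=len)[:,0]+[x0,y0]
    P=px2w(c,q,ztop)[:,:2]; A=np.c_[2*P,np.ones(len(P))]; s=np.linalg.lstsq(A,(P**2).sum(1),rcond=None)[0]
    return s[:2],2*np.sqrt(s[2]+s[:2]@s[:2])
E
python3 - <<'E'
from h import *
t,s=load('top'),load('scene'); T=cloud(t);S=cloud(s)
M=R.from_rotvec(t['rvec']).as_matrix(); print('topcam',-M.T@t['tvec']); M=R.from_rotvec(s['rvec']).as_matrix(); print('scenecam',-M.T@s['tvec'])
for k,(p,z) in OBJ.items():
    p=np.array(p)*.7; c1,d1=fit(t,p,z,32); p2=w2px(s,[*c1,z])[0]; c2,d2=fit(s,p2,z,25)
    def zz(C,p,h): a=C[int(p[1])-h:int(p[1])+h,int(p[0])-h:int(p[0])+h,2]; return np.nanpercentile(a,[5,50,98]).round(4)
    print(k,c1.round(4),round(d1,4),c2.round(4),round(d2,4),zz(T,p,16),zz(S,p2,8))
f=t['frame'][80:270,80:200,::-1]; cv2.imwrite('pics/crop.png',cv2.resize(f,None,fx=3.1,fy=3.1,interpolation=cv2.INTER_CUBIC))
E
```

```text
topcam [ 0.4268033  -0.00864973  0.83340095]
scenecam [ 1.12651128 -0.13097892  0.81840519]
battery [ 0.6067 -0.2847] 0.0659 [ 0.6171 -0.2872] 0.0681 [-0.0017  0.0226  0.0259] [0.0212 0.0241 0.0264]
boardA [0.7509 0.2733] 0.0804 [0.7541 0.2735] 0.0803 [0.0149 0.0189 0.0315] [0.0164 0.02   0.0322]
boardB [0.6348 0.2981] 0.0566 [0.6394 0.2973] 0.0599 [-0.0014  0.0128  0.0233] [0.0104 0.015  0.0241]
boardC [0.518  0.2964] 0.0769 [0.5193 0.2957] 0.0854 [0.0155 0.0188 0.0315] [0.0168 0.0218 0.0322]
spacer [0.6176 0.1111] 0.0564 [0.6241 0.109 ] 0.0603 [-0.0023  0.0023  0.016 ] [-0.0021  0.0019  0.0156]
cap [ 0.467  -0.0145] 0.0576 [ 0.4669 -0.015 ] 0.0575 [-0.0011  0.0132  0.0303] [0.0011 0.0144 0.0315]
stand [ 0.6297 -0.1149] 0.0844 [ 0.6359 -0.1169] 0.0864 [0.0094 0.0118 0.0146] [0.0103 0.0126 0.0153]
bare [ 0.4635 -0.2118] 0.0552 [ 0.4636 -0.2121] 0.052 [-0.0011  0.0032  0.0064] [0.0014 0.0041 0.0066]
tin [0.4489 0.1904] 0.0484 [0.4586 0.1885] 0.057 [-0.0017  0.0206  0.0247] [-0.0003  0.0218  0.0256]
```

View pics/crop.png

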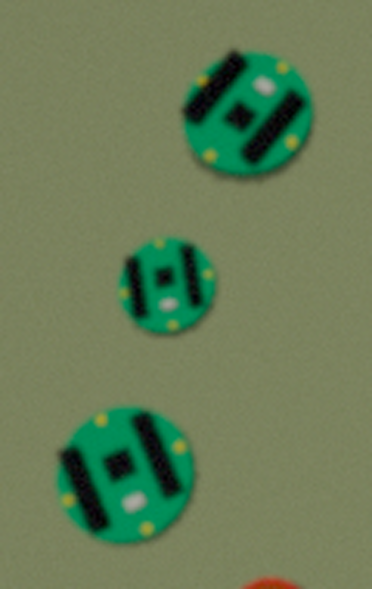

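The crop (and the heights) settles which board to use. The board at (191,246) is about 60 mm wide with its rim at 13 mm and sockets at 22 mm. The others, at (229,167) and (172,333), are about 80 mm wide with tops at about 31 mm. So (191,246) is the one. Next I'll refine the centres with a silhouette fit.

```bash
cat >> h.py <<'E'
from scipy.optimize import least_squares
def sil(c,xy0,D,z0,z1,half,bright=False,exc=0):
    """fit centre of a cylinder to its silhouette; returns xy, dilation px"""
    u0,v0=w2px(c,[*xy0,(z0+z1)/2])[0].round().astype(int); k=4
    w=cv2.resize(c['frame'][v0-half:v0+half+1,u0-half:u0+half+1],None,fx=k,fy=k,interpolation=cv2.INTER_CUBIC)
    lab=cv2.cvtColor(cv2.GaussianBlur(w,(0,0),2),cv2.COLOR_RGB2LAB).astype(float)
    bg=np.median(np.r_[lab[0],lab[-1],lab[:,0],lab[:,-1]],0)
    d=lab[:,:,0]-bg[0] if bright else np.hypot(*(lab-bg)[:,:,1:].transpose(2,0,1))
    m=(d>.5*np.percentile(d[d>.3*d.max()],50)).astype(np.uint8)
    cs=cv2.findContours(m,cv2.RETR_EXTERNAL,cv2.CHAIN_APPROX_NONE)[0]
    q=cv2.convexHull(max(cs,key=cv2.contourArea))[:,0]
    hm=cv2.fillConvexPoly(np.zeros_like(m),q,1); q=max(cv2.findContours(hm,cv2.RETR_EXTERNAL,cv2.CHAIN_APPROX_NONE)[0],key=len)[:,0]
    q=(q+.5)/k-.5+[u0-half,v0-half]; a=np.linspace(0,2*np.pi,90)
    def res(p):
        ring=np.c_[p[0]+D/2*np.cos(a),p[1]+D/2*np.sin(a)]
        h=cv2.convexHull(w2px(c,np.r_[np.c_[ring,a*0+z0],np.c_[ring,a*0+z1]]).astype(np.float32))
        return np.array([cv2.pointPolygonTest(h,(float(x),float(y)),True) for x,y in q[::2]])+p[2]
    s=least_squares(res,[*xy0,0],loss='soft_l1',f_scale=.5,x_scale=[.01,.01,1],diff_step=1e-3)
    return s.x[:2],s.x[2],np.std(s.fun)
E
python3 - <<'E'
from h import *
t,s=load('top'),load('scene')
for k,xy,D,a,b,br in [('battery',(.607,-.285),.06,0,.024,0),('board',(.635,.298),.06,.008,.013,0),('spacer',(.618,.111),.06,0,.014,0),('cap',(.467,-.0145),.06,0,.014,1),('grey',(.63,-.115),.06,.012,.012,1)]:
    for n,c,h in(('top',t,28),('scene',s,22)):
        x,e,sd=sil(c,xy,D,a,b,h,br); print(k,n,x.round(4),round(e,2),round(sd,2))
from plant import r
st=r.get_state(); print(R.from_rotvec(st['ee_rot']).as_matrix().round(4))
E
```

```text
battery top [ 0.6101 -0.2913] -0.49 0.31
battery scene [ 0.6086 -0.2913] -0.4 0.19
board top [0.6365 0.2996] 0.08 0.2
board scene [0.6362 0.2992] 0.11 0.22
spacer top [0.6191 0.1118] -0.46 0.23
spacer scene [0.6178 0.1116] -0.53 0.25
cap top [ 0.467  -0.0144] -0.22 0.13
cap scene [ 0.4614 -0.0136] -1.32 0.57
grey top [ 0.6315 -0.1167] -1.82 0.12
grey scene [ 0.6576 -0.12  ] 2.36 4.18
[[-9.566e-01  2.914e-01 -3.000e-04]
 [ 2.914e-01  9.566e-01 -1.700e-03]
 [-1.000e-04 -1.700e-03 -1.000e+00]]
```

```bash
cat > stand.py <<'E'
from h import *
def grey(c):
    u0,v0=w2px(c,[.631,-.1165,.012])[0].round().astype(int); H=26;k=4
    w=cv2.resize(c['frame'][v0-H:v0+H+1,u0-H:u0+H+1],None,fx=k,fy=k,interpolation=cv2.INTER_CUBIC)
    g=cv2.GaussianBlur(cv2.cvtColor(w,cv2.COLOR_RGB2GRAY),(0,0),2).astype(float); m0=H*k
    th=(np.median(g[m0-20:m0+20,m0-20:m0+20])+np.percentile(g,2))/2
    n,L=cv2.connectedComponents((g>th).astype(np.uint8)); 
    q=max(cv2.findContours((L==L[m0,m0]).astype(np.uint8),cv2.RETR_EXTERNAL,cv2.CHAIN_APPROX_NONE)[0],key=len)[:,0]
    q=(q+.5)/k-.5+[u0-H,v0-H]; P=px2w(c,q,.012)[:,:2]; (x,y),ax,_=cv2.fitEllipse(P.astype(np.float32)*1000); return x,y,ax
if __name__=='__main__':
    for n in('top','scene'): print(n,grey(load(n)))
    Rm=np.array([[-.9566,.2914],[.2914,.9566]])
    tcp=np.array([.182,.5972])
    for p in [(.6095,-.2913)]: print((np.array(p)-tcp)@Rm)
E
python3 stand.py
```

```text
top (631.286865234375, -117.2867202758789, (114.12504577636719, 118.95893096923828))
scene (631.6402587890625, -117.25077056884766, (60.41197204589844, 60.56121826171875))
[-0.6678554 -0.7253656]
```

The stand's grey circle is at (0.6315, -0.1172), measured 60.4 mm across. The battery is at (0.6095, -0.2913). Moving now, going round the base.

The rows are not in the units I measure in: shifts go in shares of 750 mm and turns go in shares of 180 degrees. I convert before sending: -0.5155 m / 0.75 = -0.6873, -0.258 m / 0.75 = -0.344.

>>> jog_arm:
  deltas: [-0.6873,-0.344,0.1067,0,0.085,-0.6873,-0.344,0.1067,0,0.085,-0.6873,-0.344,0.1067,0,0.085,-0.6873,-0.344,0.1067,0,0.085,-0.6873,-0.344,0.1067,0,0.085,-0.6873,-0.344,0.1067,0,0.085,-0.6873,-0.344,0.1067,0,0.085,-0.6873,-0.344,0.1067,0,0.085,-0.6873,-0.344,0.1067,0,0.085,-0.6873,-0.344,0.1067,0,0.085]

```text
t: 0.93
eef_pos: [0.4824, 0.3118, 0.1735]
ee_rot: [-0.463, -3.107, 0.001]
force: [0.2, -0.2, 0.0]
grip_width: 0.0849
grasp_force: 0.0
```

To row units: -0.54 m / 0.75 = -0.72, -0.297 m / 0.75 = -0.396.

>>> jog_arm:
  deltas: [-0.396,-0.72,0.0933,0,0.085,-0.396,-0.72,0.0933,0,0.085,-0.396,-0.72,0.0933,0,0.085,-0.396,-0.72,0.0933,0,0.085,-0.396,-0.72,0.0933,0,0.085,-0.396,-0.72,0.0933,0,0.085,-0.396,-0.72,0.0933,0,0.085,-0.396,-0.72,0.0933,0,0.085,-0.396,-0.72,0.0933,0,0.085,-0.396,-0.72,0.0933,0,0.085]

```text
t: 1.77
eef_pos: [0.5663, -0.0937, 0.1265]
ee_rot: [-0.463, -3.107, -0.0]
force: [1.3, 0.9, 0.6]
grip_width: 0.0852
grasp_force: 0.0
```

```bash
cat > d.py <<'E'
from h import *; import sys
from plant import r
s=r.get_state(); M=R.from_rotvec(s['ee_rot']).as_matrix(); g=np.array([float(a) for a in sys.argv[1:4]])
print('t',round(s['t'],2),'p',s['eef_pos'].round(4),'yaw',np.degrees(np.arctan2(M[1,0],M[0,0])).round(2),'q',s['joint_pos'].round(2),'F',s['force'].round(1),'w',s['grip_width'].round(4))
print('delta',((g-s['eef_pos'])@M).round(4),'M',M[:2,:2].round(4).tolist())
E
python3 d.py .6095 -.2913 .1
```

```text
Traceback (most recent call last):
  File "d.py", line 4, in <module>
    print('t',round(s['t'],2),'p',s['eef_pos'].round(4),'yaw',np.degrees(np.arctan2(M[1,0],M[0,0])).round(2),'q',s['joint_pos'].round(2),'F',s['force'].round(1),'w',s['grip_width'].round(4))
                                                                                                                                                                     ^^^^^^^^^^^^^^^^^^^^^
AttributeError: 'float' object has no attribute 'round'
```

```bash
sed -i "s/s\['grip_width'\].round(4)/round(s['grip_width'],4)/" d.py; python3 d.py .6095 -.2913 .1
```

```text
t 1.77 p [ 0.5663 -0.0937  0.1265] yaw 163.05 q [ 0.26  0.78 -0.3   1.81  0.37  0.61  1.01] F [1.3 0.9 0.6] w 0.0852
delta [-0.099  -0.1765  0.0264] M [[-0.9566, 0.2915], [0.2915, 0.9566]]
```

To row units: -0.1765 m / 0.75 = -0.2353, -0.099 m / 0.75 = -0.132.

>>> jog_arm:
  deltas: [-0.132,-0.2353,0.0353,0,0.085,-0.132,-0.2353,0.0353,0,0.085,-0.132,-0.2353,0.0353,0,0.085,-0.132,-0.2353,0.0353,0,0.085,-0.132,-0.2353,0.0353,0,0.085,-0.132,-0.2353,0.0353,0,0.085,-0.132,-0.2353,0.0353,0,0.085,-0.132,-0.2353,0.0353,0,0.085]

```text
t: 2.43
eef_pos: [0.6094, -0.2884, 0.0998]
ee_rot: [-0.463, -3.106, -0.002]
force: [0.5, 0.9, 0.3]
grip_width: 0.0851
grasp_force: 0.0
```

```bash
python3 d.py .6095 -.2913 .002; python3 - <<'E'
from h import *
f=save('top')['frame'][:,:,::-1]; cv2.imwrite('pics/over.png',cv2.resize(f[140:340,340:560],(660,600),interpolation=cv2.INTER_CUBIC))
E
```

```text
t 2.43 p [ 0.6094 -0.2884  0.0998] yaw 163.05 q [ 0.55  0.93 -0.35  1.5   0.39  0.79  1.33] F [0.5 0.9 0.3] w 0.0851
delta [-0.0011 -0.0029  0.0978] M [[-0.9566, 0.2915], [0.2915, 0.9566]]
```

View pics/over.png

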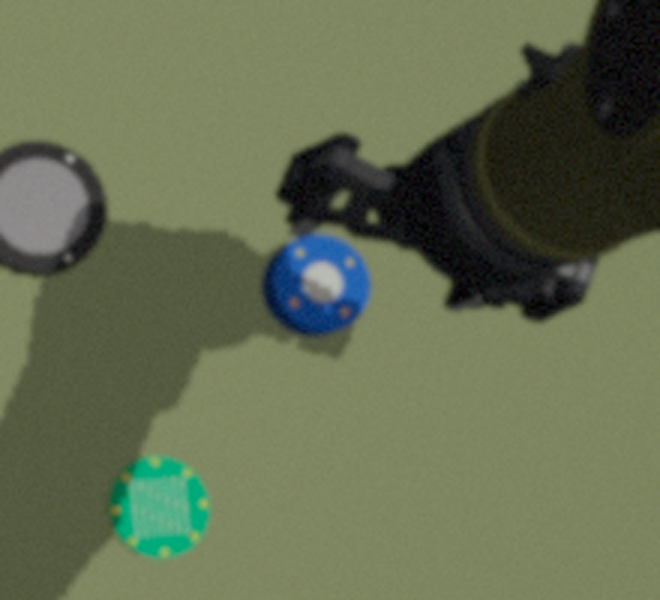

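The shot shows the battery at crop (320,285) and the finger tips up and to the right of it, as parallax predicts, so the tool is over it. Descending.

To row units: 0.097 m / 0.75 = 0.1293, 0.09 m / 0.75 = 0.12.

>>> jog_arm:
  deltas: [0,0,0.0467,0,0.085,0,0,0.08,0,0.085,0,0,0.1067,0,0.085,0,0,0.12,0,0.085,0,0,0.1293,0,0.085,0,0,0.1293,0,0.085,0,0,0.1293,0,0.085]

```text
t: 3.07
eef_pos: [0.6106, -0.2887, 0.0043]
ee_rot: [0.461, 3.106, 0.0]
force: [-0.2, -0.6, 0.0]
grip_width: 0.0849
grasp_force: 0.0
```

```bash
python3 d.py .6095 -.2913 .002
```

```text
t 3.07 p [ 0.6106 -0.2887  0.0043] yaw 163.1 q [ 0.52  1.06 -0.3   1.52  0.45  0.63  1.28] F [-0.2 -0.6  0. ] w 0.0849
delta [ 0.0003 -0.0028  0.0023] M [[-0.9568, 0.2906], [0.2906, 0.9568]]
```

>>> jog_arm:
  deltas: [0,-0.0036,0.0027,0,0.085,0,-0.0036,0.0027,0,0.05,0,-0.0036,0.0027,0,0.05,0,-0.0036,0.0027,0,0.05,0,-0.0036,0.0027,0,0.05,0,-0.0036,0.0027,0,0.05,0,-0.0036,0.0027,0,0.05]

```text
t: 3.65
eef_pos: [0.6097, -0.2924, 0.0028]
ee_rot: [0.463, 3.105, -0.001]
force: [-0.7, -0.9, 6.9]
grip_width: 0.0582
grasp_force: 64.6
```

```bash
python3 d.py .6095 -.2913 .002
```

```text
t 3.65 p [ 0.6097 -0.2924  0.0028] yaw 163.03 q [ 0.53  1.06 -0.3   1.51  0.45  0.63  1.29] F [-0.7 -0.9  6.9] w 0.0582
delta [0.0005 0.001  0.0008] M [[-0.9565, 0.2919], [0.2919, 0.9565]]
```

To row units: 0.96 rad / 3.1416 = 0.3056.

>>> jog_arm:
  deltas: [0,0,0,0,0.085,0,0,0,0,0.085,0,0,0,0.0382,0.085,0,0,0,0.0764,0.085,0,0,0,0.1146,0.085,0,0,0,0.1528,0.085,0,0,0,0.191,0.085,0,0,0,0.2292,0.085,0,0,0,0.2674,0.085,0,0,0,0.3056,0.085]

```text
t: 4.48
eef_pos: [0.6088, -0.2915, 0.0011]
ee_rot: [-1.852, -2.537, -0.0]
force: [0.3, 0.7, -0.0]
grip_width: 0.085
grasp_force: 0.0
```

To row units: 0.61 rad / 3.1416 = 0.1942.

>>> jog_arm:
  deltas: [0,0,0,0.0382,0.085,0,0,0,0.0764,0.085,0,0,0,0.1146,0.085,0,0,0,0.1528,0.085,0,0,0,0.191,0.085,0,0,0,0.1942,0.05,0,0,0,0.1942,0.05,0,0,0,0.1942,0.05,0,0,0,0.1942,0.05,0,0,0,0.1942,0.05]

```text
t: 5.32
eef_pos: [0.6093, -0.2919, 0.0018]
ee_rot: [2.522, 1.873, 0.001]
force: [0.3, 0.2, 3.1]
grip_width: 0.0583
grasp_force: 64.5
```

```bash
python3 d.py .6315 -.1172 .1
```

```text
t 5.32 p [ 0.6093 -0.2919  0.0018] yaw 73.19 q [ 0.34  1.05  0.08  1.53 -0.13  0.56  0.19] F [0.3 0.2 3.1] w 0.0583
delta [ 0.1737 -0.0292 -0.0982] M [[0.2892, 0.9573], [0.9573, -0.2892]]
```

To row units: 0.1735 m / 0.75 = 0.2313, 0.165 m / 0.75 = 0.22.

>>> jog_arm:
  deltas: [0,0,-0.0267,0,0.05,0,0,-0.0667,0,0.05,0,0,-0.0933,0,0.05,0.04,-0.0067,-0.0933,0,0.05,0.0933,-0.016,-0.0933,0,0.05,0.1467,-0.0253,-0.0933,0,0.05,0.1933,-0.0333,-0.0933,0,0.05,0.22,-0.0373,-0.0933,0,0.05,0.2313,-0.0393,-0.0933,0,0.05,0.2313,-0.0393,-0.0933,0,0.05]

```text
t: 6.15
eef_pos: [0.6314, -0.1138, 0.0711]
ee_rot: [-2.517, -1.876, -0.001]
force: [0.3, -0.1, 0.1]
grip_width: 0.0579
grasp_force: 64.4
```

>>> jog_arm:
  deltas: [0,0,0,0,0.05,0,0,0,0,0.05,0,0,0,0,0.05]

```text
t: 6.4
eef_pos: [0.6306, -0.1207, 0.0715]
ee_rot: [2.526, 1.865, -0.002]
force: [-1.1, -1.3, -1.4]
grip_width: 0.0578
grasp_force: 64.4
```

```bash
python3 d.py .6313 -.1177 .0138
```

```text
t 6.4 p [ 0.6306 -0.1207  0.0715] yaw 72.89 q [ 0.05  0.92  0.13  1.63 -0.18  0.6  -0.03] F [-1.1 -1.3 -1.4] w 0.0578
delta [ 0.0032 -0.0002  0.0577] M [[0.2942, 0.9557], [0.9557, -0.2942]]
```

To row units: 0.047 m / 0.75 = 0.0627, 0.045 m / 0.75 = 0.06.

>>> jog_arm:
  deltas: [0,0,0.0267,0,0.05,0,0,0.0467,0,0.05,0,0,0.06,0,0.05,0,0,0.0627,0,0.05,0,0,0.0627,0,0.05,0,0,0.0627,0,0.05,0,0,0.0627,0,0.05,0,0,0.0627,0,0.05]

```text
t: 7.07
eef_pos: [0.6319, -0.1175, 0.0254]
ee_rot: [2.523, 1.87, 0.002]
force: [-0.2, 0.6, -0.9]
grip_width: 0.0581
grasp_force: 64.4
```

```bash
python3 d.py .6313 -.1177 .0138; python3 - <<'E'
from plant import r,viewer
for _ in range(6): viewer.capture('top'); print(r.get_state()['eef_pos'].round(4))
E
```

```text
t 7.07 p [ 0.6319 -0.1175  0.0254] yaw 73.09 q [ 0.05  0.99  0.11  1.64 -0.18  0.52 -0.02] F [-0.2  0.6 -0.9] w 0.0581
delta [-0.0004 -0.0005  0.0116] M [[0.2909, 0.9568], [0.9568, -0.2909]]
[ 0.6317 -0.1174  0.0253]
[ 0.6316 -0.1173  0.0251]
[ 0.6315 -0.1172  0.025 ]
[ 0.6314 -0.1172  0.0249]
[ 0.6314 -0.1172  0.0248]
[ 0.6313 -0.1172  0.0247]
```

To row units: 0.011 m / 0.75 = 0.0147, 0.0105 m / 0.75 = 0.014.

>>> jog_arm:
  deltas: [0,0,0.004,0,0.05,0,0,0.008,0,0.05,0,0,0.0107,0,0.05,0,0,0.0127,0,0.05,0,0,0.014,0,0.05,0,0,0.0147,0,0.05,0,0,0.0147,0,0.05,0,0,0.0147,0,0.05,0,0,0.0147,0,0.05,0,0,0.0147,0,0.05]

```text
t: 8.2
eef_pos: [0.6309, -0.1172, 0.0137]
ee_rot: [-2.523, -1.871, 0.001]
force: [-3.1, 0.3, 5.0]
grip_width: 0.0584
grasp_force: 65.0
```

```bash
python3 d.py .6313 -.1177 .0138
```

```text
t 8.2 p [ 0.6309 -0.1172  0.0137] yaw 73.1 q [ 0.06  1.01  0.1   1.64 -0.19  0.5  -0.02] F [-3.1  0.3  5. ] w 0.0584
delta [-0.0004  0.0006 -0.0001] M [[0.2908, 0.9568], [0.9568, -0.2908]]
```

Contact is gentle (5 N) at the expected height. Releasing and lifting.

To row units: -0.1 m / 0.75 = -0.1333, -0.02 m / 0.75 = -0.0267.

>>> jog_arm:
  deltas: [0,0,0,0,0.085,0,0,0,0,0.085,0,0,0,0,0.085,0,0,-0.0267,0,0.085,0,0,-0.0667,0,0.085,0,0,-0.12,0,0.085,0,0,-0.1333,0,0.085]

```text
t: 8.78
eef_pos: [0.6347, -0.1183, 0.1188]
ee_rot: [2.519, 1.866, 0.01]
force: [0.4, -0.1, 1.0]
grip_width: 0.0853
grasp_force: 0.0
```

```bash
python3 d.py .6363 .2993 .1
```

```text
t 8.78 p [ 0.6347 -0.1183  0.1188] yaw 73.08 q [ 0.04  0.86  0.14  1.61 -0.17  0.68 -0.03] F [ 0.4 -0.1  1. ] w 0.0853
delta [ 0.4    -0.1202  0.018 ] M [[0.2911, 0.9567], [0.9567, -0.2911]]
```

To row units: 0.37 m / 0.75 = 0.4933, 0.03 m / 0.75 = 0.04.

>>> jog_arm:
  deltas: [0.04,-0.012,0,0,0.085,0.0933,-0.0267,0,0,0.085,0.1467,-0.0427,0,0,0.085,0.2,-0.0587,0,0,0.085,0.2533,-0.0733,0,0,0.085,0.3067,-0.0893,0,0,0.085,0.36,-0.1053,0,0,0.085,0.4133,-0.12,0,0,0.085,0.46,-0.1333,0.0133,0,0.085,0.4933,-0.144,0.02,0,0.085]

```text
t: 9.62
eef_pos: [0.6345, 0.274, 0.0976]
ee_rot: [-2.518, -1.875, -0.003]
force: [-0.7, 0.5, -0.7]
grip_width: 0.0854
grasp_force: 0.0
```

To row units: 0.03 m / 0.75 = 0.04, 0.02 m / 0.75 = 0.0267.

>>> jog_arm:
  deltas: [0.0267,-0.008,0,0,0.085,0.04,-0.0113,0.0133,0,0.085,0.04,-0.0113,0.0267,0,0.085,0.04,-0.0113,0.0267,0,0.085,0.04,-0.0113,0.0267,0,0.085,0.04,-0.0113,0.0267,0,0.085,0.04,-0.0113,0.0267,0,0.085]

```text
t: 10.2
eef_pos: [0.6369, 0.2971, 0.079]
ee_rot: [2.525, 1.867, 0.0]
force: [0.2, -0.4, 0.4]
grip_width: 0.0854
grasp_force: 0.0
```

```bash
python3 - <<'E'
from h import *
t,s=save('top'),save('scene'); 
for n,c,h in(('top',t,28),('scene',s,22)): print(n,sil(c,(.631,-.117),.06,.012,.036,h))
f=s['frame'][:,:,::-1]; cv2.imwrite('pics/s1.png',cv2.resize(f[130:300,180:470],(800,469),interpolation=cv2.INTER_CUBIC))
E
python3 d.py .6363 .2993 -.002
```

```text
top (array([ 0.63065438, -0.1174725 ]), np.float64(1.0192314025767963), np.float64(0.3054398601887085))
scene (array([ 0.63112292, -0.11817157]), np.float64(0.5537220136599817), np.float64(0.44307825663451994))
t 10.3 p [0.6367 0.2981 0.0791] yaw 73.0 q [-0.61  0.99  0.23  1.42 -0.28  0.76 -0.58] F [-0.1 -0.1 -0.2] w 0.085
delta [ 0.001  -0.0008  0.0811] M [[0.2923, 0.9563], [0.9563, -0.2923]]
```

View pics/s1.png

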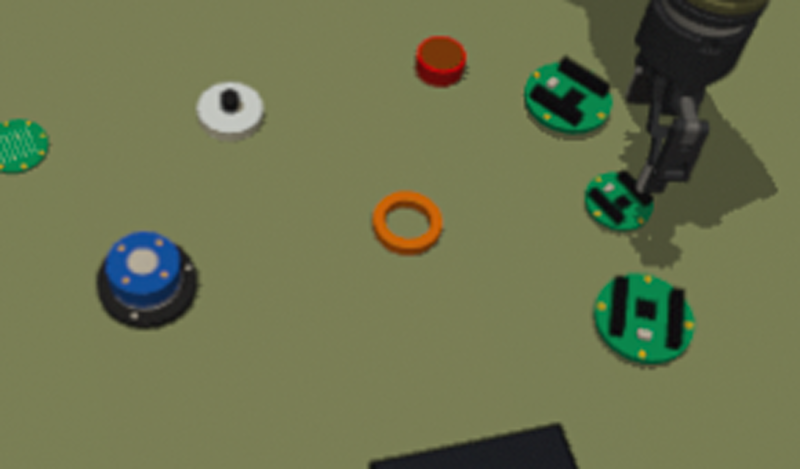

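The picture shows the battery upright and centred on the stand, at crop (143,270), and the gripper over the small board, at (620,200). Descending to grip its rim.

To row units: 0.08 m / 0.75 = 0.1067, 0.07 m / 0.75 = 0.0933.

>>> jog_arm:
  deltas: [0.0013,-0.0013,0.04,0,0.085,0.0013,-0.0013,0.0733,0,0.085,0.0013,-0.0013,0.0933,0,0.085,0.0013,-0.0013,0.1067,0,0.085,0.0013,-0.0013,0.1067,0,0.085,0.0013,-0.0013,0.1067,0,0.085,0.0013,-0.0013,0.1067,0,0.085]

```text
t: 10.88
eef_pos: [0.6367, 0.3009, -0.0]
ee_rot: [2.523, 1.87, 0.004]
force: [-0.0, -0.7, 0.0]
grip_width: 0.085
grasp_force: 0.0
```

```bash
python3 d.py .6363 .2993 -.002
```

```text
t 10.88 p [ 0.6367  0.3009 -0.    ] yaw 73.09 q [-0.6   1.1   0.2   1.43 -0.3   0.64 -0.57] F [-0.  -0.7  0. ] w 0.085
delta [-0.0016  0.0001  0.002 ] M [[0.2909, 0.9568], [0.9568, -0.2909]]
```

To row units: -0.001 m / 0.75 = -0.0013.

>>> jog_arm:
  deltas: [-0.0013,0,0.0013,0,0.085,-0.0013,0,0.0013,0,0.05,-0.0013,0,0.0013,0,0.05,-0.0013,0,0.0013,0,0.05,-0.0013,0,0.0013,0,0.05,-0.0013,0,0.0013,0,0.05,-0.0013,0,0.0013,0,0.05]

```text
t: 11.47
eef_pos: [0.6358, 0.2999, -0.001]
ee_rot: [2.523, 1.871, 0.003]
force: [-1.3, -0.4, 5.8]
grip_width: 0.057
grasp_force: 62.3
```

```bash
python3 d.py .6363 .2993 -.002
```

```text
t 11.47 p [ 0.6358  0.2999 -0.001 ] yaw 73.1 q [-0.6   1.1   0.2   1.43 -0.3   0.64 -0.57] F [-1.3 -0.4  5.8] w 0.057
delta [-0.0004  0.0007  0.001 ] M [[0.2907, 0.9568], [0.9568, -0.2907]]
```

To row units: -0.96 rad / 3.1416 = -0.3056.

>>> jog_arm:
  deltas: [0,0,0,0,0.085,0,0,0,0,0.085,0,0,0,-0.0382,0.085,0,0,0,-0.0764,0.085,0,0,0,-0.1146,0.085,0,0,0,-0.1528,0.085,0,0,0,-0.191,0.085,0,0,0,-0.2292,0.085,0,0,0,-0.2674,0.085,0,0,0,-0.3056,0.085]

```text
t: 12.3
eef_pos: [0.635, 0.2995, -0.0027]
ee_rot: [-1.366, -2.829, 0.0]
force: [-0.1, -0.3, -0.1]
grip_width: 0.0851
grasp_force: 0.0
```

To row units: -0.61 rad / 3.1416 = -0.1942.

>>> jog_arm:
  deltas: [0,0,0,-0.0382,0.085,0,0,0,-0.0764,0.085,0,0,0,-0.1146,0.085,0,0,0,-0.1528,0.085,0,0,0,-0.191,0.085,0,0,0,-0.1942,0.05,0,0,0,-0.1942,0.05,0,0,0,-0.1942,0.05,0,0,0,-0.1942,0.05,0,0,0,-0.1942,0.05]

```text
t: 13.13
eef_pos: [0.6354, 0.2998, -0.0019]
ee_rot: [0.465, 3.106, 0.0]
force: [-0.4, -0.3, 4.4]
grip_width: 0.0568
grasp_force: 63.2
```

```bash
python3 d.py .631 -.1175 .1
```

```text
t 13.13 p [ 0.6354  0.2998 -0.0019] yaw 162.95 q [-0.42  1.09 -0.18  1.42  0.27  0.66  0.55] F [-0.4 -0.3  4.4] w 0.0568
delta [-0.1182 -0.4002 -0.1019] M [[-0.9561, 0.2931], [0.2931, 0.9561]]
```

To row units: -0.27 m / 0.75 = -0.36, -0.09 m / 0.75 = -0.12.

>>> jog_arm:
  deltas: [0,0,-0.0267,0,0.05,0,0,-0.0667,0,0.05,0,0,-0.1067,0,0.05,-0.0133,-0.04,-0.12,0,0.05,-0.0267,-0.0933,-0.12,0,0.05,-0.0427,-0.1467,-0.12,0,0.05,-0.0587,-0.2,-0.12,0,0.05,-0.0747,-0.2533,-0.12,0,0.05,-0.0907,-0.3067,-0.12,0,0.05,-0.1067,-0.36,-0.12,0,0.05]

```text
t: 13.97
eef_pos: [0.6323, 0.0167, 0.0871]
ee_rot: [-0.464, -3.107, 0.0]
force: [0.3, -0.3, -0.3]
grip_width: 0.0571
grasp_force: 63.8
```

>>> jog_arm:
  deltas: [-0.016,-0.0533,0,0,0.05,-0.0307,-0.1067,0,0,0.05,-0.0427,-0.1467,0,0,0.05,-0.0507,-0.1707,0,0,0.05,-0.0507,-0.1733,0,0,0.05,-0.0507,-0.1733,0.0133,0,0.05,-0.0507,-0.1733,0.0267,0,0.05,-0.0507,-0.1733,0.04,0,0.05,-0.0507,-0.1733,0.04,0,0.05,-0.0507,-0.1733,0.04,0,0.05]

```text
t: 14.8
eef_pos: [0.6305, -0.1148, 0.0561]
ee_rot: [-0.459, -3.105, -0.001]
force: [0.6, -0.2, -0.9]
grip_width: 0.0572
grasp_force: 63.9
```

>>> jog_arm:
  deltas: [0,0,0,0,0.05,0,0,0,0,0.05,0,0,0,0,0.05,0,0,0,0,0.05,0,0,0,0,0.05]

```text
t: 15.22
eef_pos: [0.6315, -0.117, 0.0578]
ee_rot: [0.463, 3.107, 0.0]
force: [-0.1, -0.0, -1.0]
grip_width: 0.0566
grasp_force: 63.9
```

```bash
python3 d.py .6309 -.1174 .034; python3 - <<'E'
from h import *
s=save('scene'); f=s['frame'][:,:,::-1]; cv2.imwrite('pics/s2.png',cv2.resize(f[140:280,180:380],(800,560),interpolation=cv2.INTER_CUBIC))
E
```

```text
t 15.22 p [ 0.6315 -0.117   0.0578] yaw 163.05 q [ 0.25  0.94 -0.26  1.62  0.37  0.62  1.07] F [-0.1 -0.  -1. ] w 0.0566
delta [ 0.0005 -0.0006  0.0238] M [[-0.9565, 0.2916], [0.2916, 0.9565]]
```

View pics/s2.png

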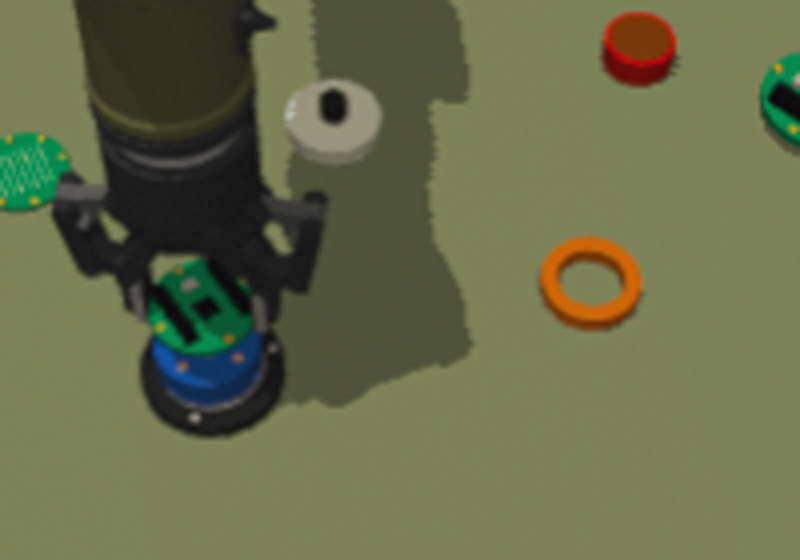

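The board is level in the grip at crop (205,305), over the battery at (205,365). Lowering it.

To row units: 0.023 m / 0.75 = 0.0307, -0.0005 m / 0.75 = -0.0007.

>>> jog_arm:
  deltas: [0.0007,-0.0007,0.0107,0,0.05,0.0007,-0.0007,0.0187,0,0.05,0.0007,-0.0007,0.024,0,0.05,0.0007,-0.0007,0.0267,0,0.05,0.0007,-0.0007,0.0287,0,0.05,0.0007,-0.0007,0.03,0,0.05,0.0007,-0.0007,0.0307,0,0.05,0.0007,-0.0007,0.0307,0,0.05,0.0007,-0.0007,0.0307,0,0.05,0.0007,-0.0007,0.0307,0,0.05]

```text
t: 16.1
eef_pos: [0.6309, -0.1172, 0.0347]
ee_rot: [0.463, 3.107, 0.0]
force: [0.2, 0.2, 0.2]
grip_width: 0.0571
grasp_force: 63.9
```

```bash
python3 d.py .6309 -.1174 .034
```

```text
t 16.1 p [ 0.6309 -0.1172  0.0347] yaw 163.05 q [ 0.25  0.98 -0.25  1.63  0.38  0.58  1.06] F [0.2 0.2 0.2] w 0.0571
delta [-0.0001 -0.0002  0.0007] M [[-0.9566, 0.2915], [0.2915, 0.9566]]
```

>>> jog_arm:
  deltas: [0,0,0.0007,0,0.05,0,0,0.0013,0,0.05,0,0,0.0013,0,0.05,0,0,0.0013,0,0.05]

```text
t: 16.43
eef_pos: [0.6309, -0.1173, 0.0341]
ee_rot: [0.463, 3.107, -0.0]
force: [-1.0, -0.7, 4.6]
grip_width: 0.057
grasp_force: 64.3
```

```bash
python3 d.py .6309 -.1174 .034
```

```text
t 16.43 p [ 0.6309 -0.1173  0.0341] yaw 163.05 q [ 0.24  0.98 -0.25  1.63  0.38  0.58  1.06] F [-1.  -0.7  4.6] w 0.057
delta [-0.     -0.0002  0.0001] M [[-0.9566, 0.2915], [0.2915, 0.9566]]
```

Contact at 4.6 N. Release, lift, then go to the spacer at (0.6185, 0.1117).

To row units: -0.06 m / 0.75 = -0.08, -0.04 m / 0.75 = -0.0533.

>>> jog_arm:
  deltas: [0,0,0,0,0.085,0,0,0,0,0.085,0,0,0,0,0.085,0,0,-0.0267,0,0.085,0,0,-0.0533,0,0.085,0,0,-0.08,0,0.085,0,0,-0.08,0,0.085,0,0,-0.08,0,0.085]

```text
t: 17.1
eef_pos: [0.6315, -0.1174, 0.0944]
ee_rot: [0.463, 3.105, 0.0]
force: [0.3, -0.6, -0.6]
grip_width: 0.0849
grasp_force: 0.0
```

```bash
python3 d.py .6185 .1117 .07
```

```text
t 17.1 p [ 0.6315 -0.1174  0.0944] yaw 163.04 q [ 0.26  0.89 -0.28  1.61  0.35  0.68  1.08] F [ 0.3 -0.6 -0.6] w 0.0849
delta [0.0793 0.2153 0.0243] M [[-0.9565, 0.2917], [0.2917, 0.9565]]
```

To row units: 0.2145 m / 0.75 = 0.286, 0.203 m / 0.75 = 0.2707.

>>> jog_arm:
  deltas: [0.0133,0.04,0,0,0.085,0.0333,0.0907,0,0,0.085,0.052,0.1413,0,0,0.085,0.0707,0.192,0,0,0.085,0.088,0.24,0,0,0.085,0.1,0.2707,0.0133,0,0.085,0.1053,0.286,0.032,0,0.085,0.1053,0.286,0.032,0,0.085,0.1053,0.286,0.032,0,0.085,0.1053,0.286,0.032,0,0.085]

```text
t: 17.93
eef_pos: [0.6177, 0.1069, 0.0687]
ee_rot: [-0.469, -3.106, 0.006]
force: [0.1, -0.1, -0.2]
grip_width: 0.0851
grasp_force: 0.0
```

```bash
python3 - <<'E'
from h import *
t,s=save('top'),save('scene')
for n,c,h in(('top',t,28),('scene',s,22)): print(n,sil(c,(.631,-.117),.06,.012,.049,h))
f=s['frame'][:,:,::-1]; cv2.imwrite('pics/s3.png',cv2.resize(f[140:280,180:380],(800,560),interpolation=cv2.INTER_CUBIC))
E
python3 d.py .6185 .1117 0
```

```text
top (array([ 0.62537522, -0.1131365 ]), np.float64(3.62067121830927), np.float64(0.681029353064837))
scene (array([ 0.64078924, -0.1172814 ]), np.float64(3.4616715566482013), np.float64(0.7865647930727302))
t 18.03 p [0.6183 0.1073 0.0695] yaw 162.81 q [-0.13  0.91 -0.22  1.67  0.31  0.6   0.75] F [ 1.7 -0.9 -0.2] w 0.0851
delta [0.0012 0.0044 0.0695] M [[-0.9553, 0.2955], [0.2955, 0.9553]]
```

View pics/s3.png

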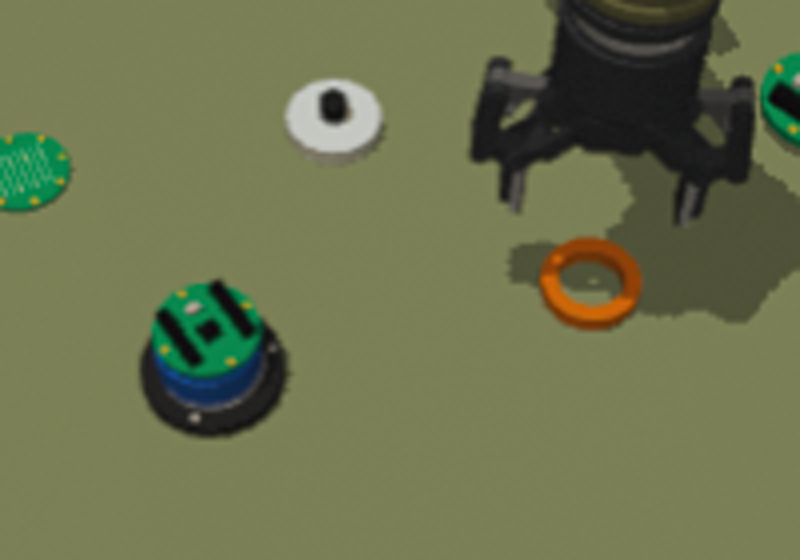

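The board sits flat and centred on the battery at crop (208,330). The spacer is undisturbed at (590,283). Descending to the spacer.

To row units: 0.07 m / 0.75 = 0.0933, 0.06 m / 0.75 = 0.08.

>>> jog_arm:
  deltas: [0,0.0013,0.0333,0,0.085,0,0.0013,0.06,0,0.085,0,0.0013,0.08,0,0.085,0,0.0013,0.0933,0,0.085,0,0.0013,0.0933,0,0.085,0,0.0013,0.0933,0,0.085,0,0.0013,0.0933,0,0.085,0,0.0013,0.0933,0,0.085]

```text
t: 18.7
eef_pos: [0.6189, 0.1121, 0.0006]
ee_rot: [0.463, 3.105, 0.001]
force: [0.3, 0.4, 0.0]
grip_width: 0.085
grasp_force: 0.0
```

```bash
python3 d.py .6185 .1117 -.001
```

```text
t 18.7 p [6.189e-01 1.121e-01 6.000e-04] yaw 163.04 q [-0.15  1.02 -0.18  1.68  0.34  0.48  0.72] F [0.3 0.4 0. ] w 0.085
delta [ 0.0002 -0.0005  0.0016] M [[-0.9565, 0.2917], [0.2917, 0.9565]]
```

Close, open, twist +90°, close.

To row units: 0.001 m / 0.75 = 0.0013, -0.0005 m / 0.75 = -0.0007, 0.36 rad / 3.1416 = 0.1146.

>>> jog_arm:
  deltas: [0,-0.0007,0.0013,0,0.05,0,-0.0007,0.0013,0,0.05,0,-0.0007,0.0013,0,0.05,0,-0.0007,0.0013,0,0.05,0,-0.0007,0.0013,0,0.05,0,-0.0007,0.0013,0,0.085,0,-0.0007,0.0013,0,0.085,0,-0.0007,0.0013,0.0382,0.085,0,-0.0007,0.0013,0.0764,0.085,0,-0.0007,0.0013,0.1146,0.085]

```text
t: 19.53
eef_pos: [0.6177, 0.1115, -0.0017]
ee_rot: [-1.021, -2.971, -0.0]
force: [-0.8, -0.6, 1.4]
grip_width: 0.0849
grasp_force: 0.0
```

To row units: 1.2 rad / 3.1416 = 0.382.

>>> jog_arm:
  deltas: [0,0,0,0.0382,0.085,0,0,0,0.0764,0.085,0,0,0,0.1146,0.085,0,0,0,0.1528,0.085,0,0,0,0.191,0.085,0,0,0,0.2292,0.085,0,0,0,0.2674,0.085,0,0,0,0.3056,0.085,0,0,0,0.3438,0.085,0,0,0,0.382,0.085]

```text
t: 20.37
eef_pos: [0.6177, 0.1117, -0.0017]
ee_rot: [-2.519, -1.876, -0.0]
force: [0.9, 0.0, 0.5]
grip_width: 0.085
grasp_force: 0.0
```

To row units: 0.01 rad / 3.1416 = 0.0032.

>>> jog_arm:
  deltas: [0,0,0,0.0032,0.05,0,0,0,0.0032,0.05,0,0,0,0.0032,0.05,0,0,0,0.0032,0.05,0,0,0,0.0032,0.05,0,0,0,0.0032,0.05]

```text
t: 20.87
eef_pos: [0.6178, 0.1117, -0.0008]
ee_rot: [-2.52, -1.874, -0.001]
force: [-1.3, 0.4, 5.9]
grip_width: 0.0571
grasp_force: 63.0
```

```bash
python3 d.py .6309 -.1173 .1
```

```text
t 20.87 p [ 0.6178  0.1117 -0.0008] yaw 73.28 q [-0.34  1.02  0.15  1.69 -0.31  0.45 -0.27] F [-1.3  0.4  5.9] w 0.0571
delta [-0.2155  0.0784 -0.1009] M [[0.2877, 0.9577], [0.9577, -0.2877]]
```

To row units: -0.2155 m / 0.75 = -0.2873, -0.15 m / 0.75 = -0.2.

>>> jog_arm:
  deltas: [0,0,-0.04,0,0.05,0,0,-0.0933,0,0.05,0,0,-0.1333,0,0.05,-0.04,0.0147,-0.1333,0,0.05,-0.0933,0.034,-0.1333,0,0.05,-0.1467,0.0533,-0.1333,0,0.05,-0.2,0.0727,-0.1333,0,0.05,-0.2467,0.0897,-0.1333,0,0.05,-0.276,0.1004,-0.1333,0,0.05,-0.2873,0.1045,-0.1333,0,0.05]

```text
t: 21.7
eef_pos: [0.6293, -0.1253, 0.0988]
ee_rot: [2.525, 1.862, -0.004]
force: [-0.2, -0.9, -0.5]
grip_width: 0.0574
grasp_force: 64.2
```

To row units: 0.02 m / 0.75 = 0.0267, 0.01 m / 0.75 = 0.0133.

>>> jog_arm:
  deltas: [0,0,0,0,0.05,0,0,0.0133,0,0.05,0,0,0.0267,0,0.05,0,0,0.0267,0,0.05,0,0,0.0267,0,0.05,0,0,0.0267,0,0.05,0,0,0.0267,0,0.05,0,0,0.0267,0,0.05]

```text
t: 22.37
eef_pos: [0.6305, -0.1172, 0.0788]
ee_rot: [2.523, 1.871, 0.001]
force: [0.0, -0.0, 0.3]
grip_width: 0.057
grasp_force: 64.2
```

```bash
python3 d.py .6309 -.1173 .0572
```

```text
t 22.37 p [ 0.6305 -0.1172  0.0788] yaw 73.13 q [ 0.03  0.91  0.15  1.64 -0.21  0.61  0.01] F [ 0.  -0.   0.3] w 0.057
delta [0.     0.0004 0.0216] M [[0.2901, 0.957], [0.957, -0.2901]]
```

To row units: 0.0215 m / 0.75 = 0.0287, 0.021 m / 0.75 = 0.028.

>>> jog_arm:
  deltas: [0,0.0004,0.0107,0,0.05,0,0.0004,0.0173,0,0.05,0,0.0004,0.0227,0,0.05,0,0.0004,0.0253,0,0.05,0,0.0004,0.0267,0,0.05,0,0.0004,0.028,0,0.05,0,0.0004,0.0287,0,0.05,0,0.0004,0.0287,0,0.05,0,0.0004,0.0287,0,0.05,0,0.0004,0.0287,0,0.05]

```text
t: 23.2
eef_pos: [0.6304, -0.1177, 0.0573]
ee_rot: [-2.524, -1.871, -0.0]
force: [-1.6, 0.9, 4.0]
grip_width: 0.0573
grasp_force: 64.6
```

```bash
python3 d.py .6309 -.1173 .0572
```

```text
t 23.2 p [ 0.6304 -0.1177  0.0573] yaw 73.09 q [ 0.03  0.94  0.15  1.64 -0.22  0.57  0.01] F [-1.6  0.9  4. ] w 0.0573
delta [0.0005 0.0004 0.0001] M [[0.2908, 0.9568], [0.9568, -0.2908]]
```

Seated with 4 N. Release, lift, then go to the cap at (0.467, -0.0145).

To row units: -0.06 m / 0.75 = -0.08, -0.04 m / 0.75 = -0.0533.

>>> jog_arm:
  deltas: [0,0,0,0,0.085,0,0,0,0,0.085,0,0,0,0,0.085,0,0,-0.0267,0,0.085,0,0,-0.0533,0,0.085,0,0,-0.08,0,0.085,0,0,-0.08,0,0.085,0,0,-0.08,0,0.085]

```text
t: 23.87
eef_pos: [0.6314, -0.1178, 0.118]
ee_rot: [2.522, 1.87, 0.003]
force: [0.8, -0.3, 0.2]
grip_width: 0.0852
grasp_force: 0.0
```

```bash
python3 d.py .467 -.0145 .08
```

```text
t 23.87 p [ 0.6314 -0.1178  0.118 ] yaw 73.11 q [ 0.02  0.86  0.17  1.62 -0.21  0.68 -0.  ] F [ 0.8 -0.3  0.2] w 0.0852
delta [ 0.051  -0.1874  0.0375] M [[0.2906, 0.9568], [0.9568, -0.2906]]
```

To row units: -0.187 m / 0.75 = -0.2493, 0.02 m / 0.75 = 0.0267.

>>> jog_arm:
  deltas: [0.0107,-0.04,0,0,0.085,0.024,-0.0907,0,0,0.085,0.0387,-0.1413,0,0,0.085,0.052,-0.1893,0.0133,0,0.085,0.0627,-0.2293,0.0267,0,0.085,0.0673,-0.2493,0.0493,0,0.085,0.0673,-0.2493,0.0493,0,0.085,0.0673,-0.2493,0.0493,0,0.085,0.0673,-0.2493,0.0493,0,0.085,0.0673,-0.2493,0.0493,0,0.085]

```text
t: 24.7
eef_pos: [0.4682, -0.0159, 0.0802]
ee_rot: [2.523, 1.868, 0.003]
force: [0.3, -0.3, 0.6]
grip_width: 0.0851
grasp_force: 0.0
```

```bash
python3 - <<'E'
from h import *
s=save('scene'); print(sil(s,(.631,-.117),.06,.058,.072,20))
f=s['frame'][:,:,::-1]; cv2.imwrite('pics/s4.png',cv2.resize(f[140:280,180:380],(800,560),interpolation=cv2.INTER_CUBIC))
E
python3 d.py .467 -.0145 0
```

```text
(array([ 0.62857403, -0.11784939]), np.float64(-0.31234135922115547), np.float64(0.24456624928150972))
t 24.75 p [ 0.468  -0.0158  0.0803] yaw 73.02 q [-0.12  0.78  0.09  2.16 -0.29  0.21 -0.07] F [-0.6 -0.2  1.1] w 0.0848
delta [ 0.001  -0.0016  0.0803] M [[0.2921, 0.9564], [0.9564, -0.2921]]
```

View pics/s4.png

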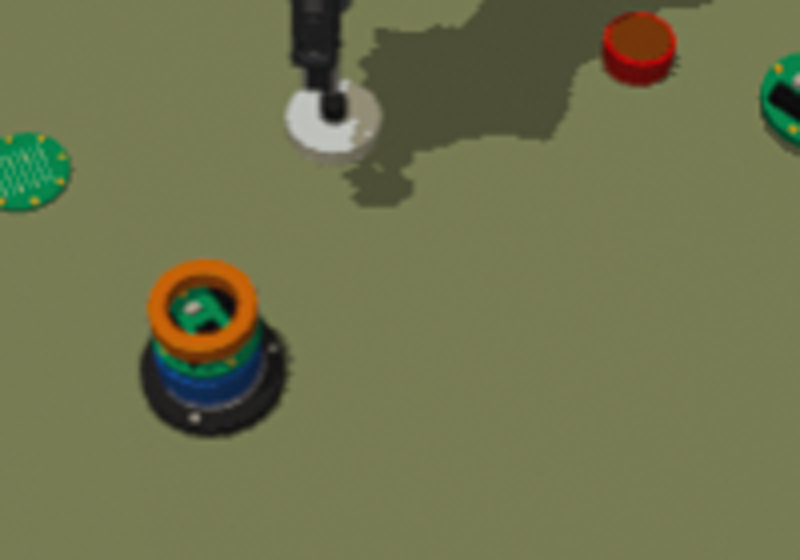

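The spacer lies level and centred on the sockets at crop (203,308). The gripper is over the cap, at (333,118). Joint 6 is near its lower limit, so I'll descend in stages.

To row units: 0.04 m / 0.75 = 0.0533, 0.03 m / 0.75 = 0.04.

>>> jog_arm:
  deltas: [0,-0.0013,0.02,0,0.085,0,-0.0013,0.04,0,0.085,0,-0.0013,0.0533,0,0.085,0,-0.0013,0.0533,0,0.085,0,-0.0013,0.0533,0,0.085]

```text
t: 25.17
eef_pos: [0.4655, -0.015, 0.0398]
ee_rot: [-2.524, -1.87, 0.0]
force: [0.3, -0.8, -0.5]
grip_width: 0.0849
grasp_force: 0.0
```

```bash
python3 d.py .467 -.0145 0
```

```text
t 25.17 p [ 0.4655 -0.015   0.0398] yaw 73.06 q [-0.09  0.86  0.04  2.18 -0.3   0.11 -0.06] F [ 0.3 -0.8 -0.5] w 0.0849
delta [0.0009 0.0013 0.0398] M [[0.2913, 0.9566], [0.9566, -0.2913]]
```

Rim height would take joint 6 to about 0.01, below its 0.04 limit. I'll grip the cap's stub instead, which needs a TCP height of about 18 mm. First I'll twist to see whether the elbow swings and gives joint 6 more margin.

To row units: 0.001 m / 0.75 = 0.0013, 0.0005 m / 0.75 = 0.0007, 0.6 rad / 3.1416 = 0.191.

>>> jog_arm:
  deltas: [0.0013,0.0007,0,0.0382,0.085,0.0013,0.0007,0,0.0764,0.085,0.0013,0.0007,0,0.1146,0.085,0.0013,0.0007,0,0.1528,0.085,0.0013,0.0007,0,0.191,0.085,0.0013,0.0007,0,0.191,0.085,0.0013,0.0007,0,0.191,0.085]

```text
t: 25.75
eef_pos: [0.4666, -0.0138, 0.0406]
ee_rot: [2.962, 1.046, 0.002]
force: [0.4, -0.8, -0.2]
grip_width: 0.0849
grasp_force: 0.0
```

```bash
python3 d.py .467 -.0145 0.018
```

```text
t 25.75 p [ 0.4666 -0.0138  0.0406] yaw 38.9 q [-0.13  0.86  0.09  2.18 -0.59  0.13 -0.37] F [ 0.4 -0.8 -0.2] w 0.0849
delta [-0.0001  0.0008  0.0226] M [[0.7782, 0.628], [0.628, -0.7782]]
```

To row units: 0.022 m / 0.75 = 0.0293, 0.02 m / 0.75 = 0.0267.

>>> jog_arm:
  deltas: [0,0.0004,0.0107,0,0.085,0,0.0004,0.02,0,0.085,0,0.0004,0.0267,0,0.085,0,0.0004,0.0293,0,0.085,0,0.0004,0.0293,0,0.085,0,0.0004,0.0293,0,0.06,0,0.0004,0.0293,0,0.05]

```text
t: 26.33
eef_pos: [0.4662, -0.0141, 0.018]
ee_rot: [-2.964, -1.042, 0.0]
force: [0.8, 0.2, 0.3]
grip_width: 0.0634
grasp_force: 0.0
```

```bash
python3 d.py .467 -.0145 0.018
```

```text
t 26.33 p [ 0.4662 -0.0141  0.018 ] yaw 38.73 q [-0.1   0.91  0.05  2.18 -0.61  0.07 -0.35] F [0.8 0.2 0.3] w 0.0634
delta [ 0.0004  0.0008 -0.    ] M [[0.7801, 0.6256], [0.6256, -0.7801]]
```

>>> jog_arm:
  deltas: [0,0,0,0,0.03,0,0,0,0,0.02,0,0,0,0,0.01,0,0,0,0,0.01,0,0,0,0,0.01,0,0,0,0,0.01]

```text
t: 26.83
eef_pos: [0.4663, -0.014, 0.0184]
ee_rot: [2.964, 1.041, 0.001]
force: [0.2, -0.0, 6.2]
grip_width: 0.0147
grasp_force: 58.5
```

```bash
python3 d.py .6306 -.1174 0.12
```

```text
t 26.83 p [ 0.4663 -0.014   0.0184] yaw 38.72 q [-0.1   0.91  0.05  2.18 -0.61  0.07 -0.35] F [ 0.2 -0.   6.2] w 0.0147
delta [ 0.0635  0.1834 -0.1015] M [[0.7802, 0.6256], [0.6256, -0.7802]]
```

To row units: 0.158 m / 0.75 = 0.2107, 0.132 m / 0.75 = 0.176.

>>> jog_arm:
  deltas: [0,0,-0.0133,0,0.01,0,0,-0.04,0,0.01,0,0,-0.08,0,0.01,0,0,-0.12,0,0.01,0,0,-0.14,0,0.01,0.0133,0.04,-0.14,0,0.01,0.0293,0.0867,-0.14,0,0.01,0.0467,0.1333,-0.14,0,0.01,0.0613,0.176,-0.14,0,0.01,0.0733,0.2107,-0.14,0,0.01]

```text
t: 27.67
eef_pos: [0.6099, -0.1046, 0.1231]
ee_rot: [2.963, 1.041, 0.001]
force: [0.4, 0.0, -1.0]
grip_width: 0.0148
grasp_force: 58.7
```

To row units: 0.0254 m / 0.75 = 0.0339, 0.018 m / 0.75 = 0.024.

>>> jog_arm:
  deltas: [0.008,0.024,0,0,0.01,0.0113,0.0339,0,0,0.01,0.0113,0.0339,0,0,0.01,0.0113,0.0339,0.0067,0,0.01,0.0113,0.0339,0.0133,0,0.01,0.0113,0.0339,0.0133,0,0.01,0.0113,0.0339,0.0133,0,0.01,0.0113,0.0339,0.0133,0,0.01,0.0113,0.0339,0.0133,0,0.01]

```text
t: 28.42
eef_pos: [0.6303, -0.1171, 0.1132]
ee_rot: [-2.964, -1.042, -0.0]
force: [0.9, -0.4, 0.2]
grip_width: 0.0147
grasp_force: 58.7
```

```bash
python3 - <<'E'
from h import *
s=save('scene'); f=s['frame'][:,:,::-1]; cv2.imwrite('pics/s5.png',cv2.resize(f[140:280,180:380],(800,560),interpolation=cv2.INTER_CUBIC))
E
python3 d.py .6306 -.1174 0.0904
```

```text
t 28.47 p [ 0.6304 -0.1172  0.1132] yaw 38.73 q [-0.08  0.89  0.37  1.63 -0.45  0.71 -0.39] F [ 0.3  0.2 -0.1] w 0.0151
delta [0.     0.0002 0.0228] M [[0.7801, 0.6257], [0.6257, -0.7801]]
```

View pics/s5.png

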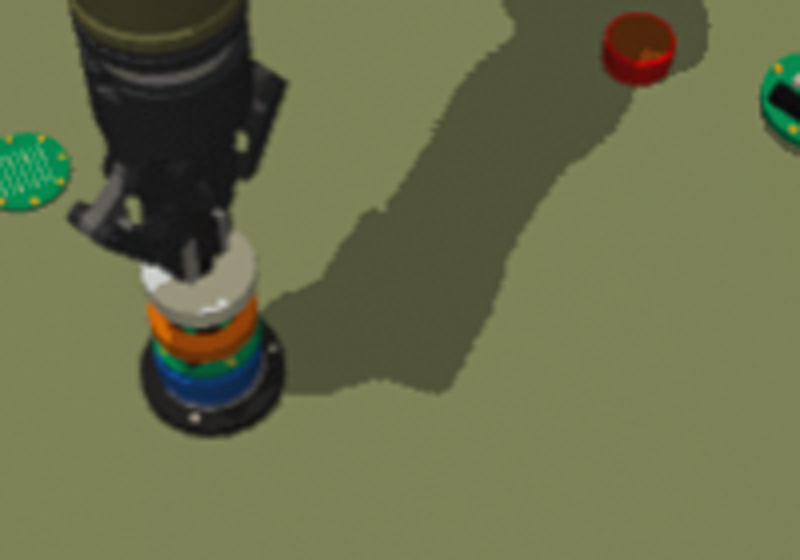

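The cap hangs level at crop (200,285), above the spacer at (203,325). Lowering.

To row units: 0.0225 m / 0.75 = 0.03, 0.0002 m / 0.75 = 0.0003.

>>> jog_arm:
  deltas: [0,0.0003,0.0107,0,0.01,0,0.0003,0.0173,0,0.01,0,0.0003,0.0227,0,0.01,0,0.0003,0.0253,0,0.01,0,0.0003,0.0273,0,0.01,0,0.0003,0.0287,0,0.01,0,0.0003,0.0296,0,0.01,0,0.0003,0.03,0,0.01,0,0.0003,0.03,0,0.01,0,0.0003,0.03,0,0.01]

```text
t: 29.3
eef_pos: [0.6307, -0.1176, 0.0906]
ee_rot: [2.964, 1.041, 0.0]
force: [0.1, 0.1, -0.6]
grip_width: 0.0149
grasp_force: 58.7
```

```bash
python3 d.py .6306 -.1174 0.0904
```

```text
t 29.3 p [ 0.6307 -0.1176  0.0906] yaw 38.72 q [-0.07  0.92  0.35  1.64 -0.46  0.67 -0.38] F [ 0.1  0.1 -0.6] w 0.0149
delta [ 0.0001 -0.0002  0.0002] M [[0.7802, 0.6255], [0.6255, -0.7802]]
```

No contact yet; lowering another 1 mm.

To row units: 0.001 m / 0.75 = 0.0013, 0.0005 m / 0.75 = 0.0007.

>>> jog_arm:
  deltas: [0,0,0.0007,0,0.01,0,0,0.0013,0,0.01,0,0,0.0013,0,0.01,0,0,0.0013,0,0.01,0,0,0.0013,0,0.01]

```text
t: 29.72
eef_pos: [0.6308, -0.1176, 0.0905]
ee_rot: [2.964, 1.041, 0.001]
force: [-1.0, 0.4, 5.0]
grip_width: 0.0154
grasp_force: 59.2
```

To row units: -0.1 m / 0.75 = -0.1333, -0.05 m / 0.75 = -0.0667.

>>> jog_arm:
  deltas: [0,0,0,0,0.05,0,0,0,0,0.06,0,0,0,0,0.06,0,0,0,0,0.06,0,0,-0.0267,0,0.06,0,0,-0.0667,0,0.06,0,0,-0.1067,0,0.06,0,0,-0.1333,0,0.06,0,0,-0.1333,0,0.06]

```text
t: 30.47
eef_pos: [0.6335, -0.119, 0.1943]
ee_rot: [2.959, 1.039, 0.012]
force: [0.4, -0.0, 0.5]
grip_width: 0.0599
grasp_force: 0.0
```

To row units: -0.115 m / 0.75 = -0.1533, -0.09 m / 0.75 = -0.12.

>>> jog_arm:
  deltas: [-0.0267,-0.04,0,0,0.06,-0.06,-0.08,0,0,0.06,-0.0867,-0.12,0,0,0.06,-0.1133,-0.1533,0,0,0.06,-0.1133,-0.1533,0,0,0.06,-0.1133,-0.1533,0,0,0.06]

```text
t: 30.97
eef_pos: [0.4902, -0.0804, 0.1891]
ee_rot: [-2.962, -1.041, 0.003]
force: [1.3, 0.3, 1.7]
grip_width: 0.0596
grasp_force: 0.0
```

```bash
python3 d.py .6306 -.1174 0.0904; python3 - <<'E'
from h import *
s,t=save('scene'),save('top')
a=cv2.resize(s['frame'][140:280,180:380,::-1],(560,392),interpolation=cv2.INTER_CUBIC)
b=cv2.resize(t['frame'][140:280,300:385,::-1],(238,392),interpolation=cv2.INTER_CUBIC)
cv2.imwrite('pics/s6.png',np.hstack([a,b]))
for n,c in(('scene',s),('top',t)): print(n,sil(c,(.631,-.117),.06,.072,.086,20,True))
E
```

```text
t 30.97 p [ 0.4902 -0.0804  0.1891] yaw 38.71 q [-0.18  0.63  0.4   2.01 -0.43  0.59 -0.38] F [1.3 0.3 1.7] w 0.0596
delta [0.0865 0.1168 0.0983] M [[0.7803, 0.6253], [0.6253, -0.7803]]
scene (array([ 0.62635777, -0.11734907]), np.float64(-1.3526013002945232), np.float64(0.6010406970400329))
top (array([ 0.6220247 , -0.13105861]), np.float64(8.148510696252135), np.float64(5.024342687876649))
```

View pics/s6.png

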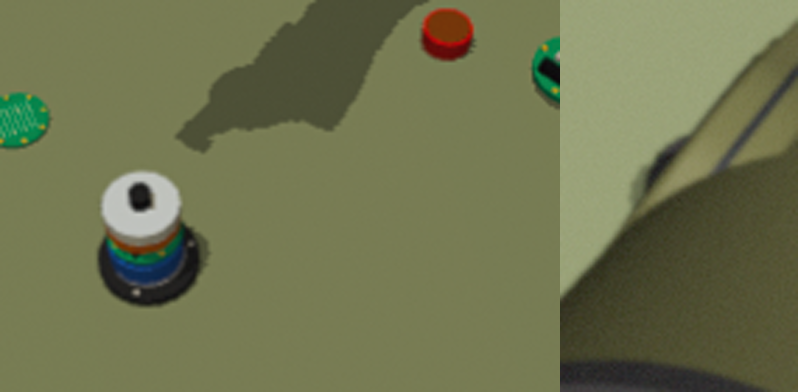

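The stack stands complete and aligned: white cap at (141,205), then orange, green and blue on the stand. The cap's scene fit reads 4 mm short in x, and it read about 5 mm short on the bench too, so that is bias in the fit rather than misplacement. The bare board at (15,120) and the tin at (447,35) haven't moved. Handing in.

```bash
python3 -c "
from plant import r
print(r.sign_off())"
```

```text
the job is handed in; nothing more can be done
None
```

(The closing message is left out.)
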